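Clamp a blocked lens in the bench jig with the quarter-turn wing clamp

ROBOT

A 7-joint arm with a two-finger parallel gripper is mounted at the origin on a cart in front of the work surface, level with it; the furniture and walls round the work are solid. World frame = base frame: x ahead of the robot, y to its left, z up, the work surface at z = 0. Lengths are in m, angles in rad, forces in N, time in s.
With the tool pointing down it reaches from about 0.375 to 0.925 m from the base axis. Payload 3.1 kg.
Tool frame: the origin (TCP) lies on the mounting face of the last link; the fingertips stand 173 mm ahead of it and the grasp point (between the pads) lies 155 mm ahead of it; z points along the fingers, y is the line along which they close (so a half turn about z gives the same grasp; the last joint's range is limited). The gripper opens to 85 mm and grips with 20 to 120 N. Pads are 22 mm wide; open, the fingers measure 114 mm over their backs; the gripper's body (76 mm by 85 mm) begins 54 mm behind the grasp point. The pads swing forward as they close: fully open they stand 13 mm farther back than shut.
Start: joints at [1.087, 0.383, 0.044, 1.598, -0.018, 1.161, -0.05], TCP at [0.245, -0.602, 0.405] pointing down, gripper open.
Joint ranges: [-2.61, 2.61], [-0.41, 2.15], [-1.48, 1.57], [0, 2.5], [-1.57, 4.71], [0.05, 1.97], [-2.85, 2.85]. Speed limits (rad/s): [2.79, 2.79, 3.14, 3.14, 3.14, 3.14, 3.14].

INTERFACE

Orientations are given as [roll, pitch, yaw] about the fixed x, y, z axes, in that order (R = Rz(yaw) Ry(pitch) Rx(roll)).
In Python, from cell import ctrl, vision, order gives the robot as it stands.
- The arm moves only by the tool drive_tool, never from a script. Its argument "deltas" is one flat list of numbers, 7 for each row, row after row: the turn, a rotation vector about the tool's x, y, z in rad, then the shift along the tool's x, y, z in m, then the opening, from -1 (shut) to 1 (fully open). In form: [ax, ay, az, x, y, z, hand, ax, ay, az, x, y, z, hand, ...]. A call has 1 to 8 rows; each row is the pose to reach, as a shift and turn from the pose commanded when the call began, along the tool's axes at that moment; what a row does not reach only later rows make up. A row lasts 1/10 s, in which the tool goes at most 50 mm and 8.59 degrees, less where a joint would pass 70% of its speed; a pose out of reach is approached as far as the arm can. A call with a gripper value outside its range is refused whole. The fingers move at their own pace and stop on an object; the grip force is fixed at half the most. Time passes only in rows, so rows that repeat a pose let the fingers close. It gives the time, the measured TCP pose, the force, the opening and the grip force at its end, in the units of the state.
- ctrl.get_state(): the state, without advancing time (a new reading comes with each control period).
- vision.camera(name): name is "side" or "top" or "wrist"; returns the picture (400x640x3 uint8, blue, green, red); there is no depth.
- vision.camera_info(name): a dict with "vfov" (degrees; the focal length in pixels is half the picture's height over the tangent of half this angle, whatever the lens; pixels are square), "cx", "cy" (the principal point, pixels), "rvec" (rotation vector, rad) and "tvec" (3), from world to camera coordinates, as OpenCV has them. Camera axes: x right, y down, z forward; pixel columns grow to the right and rows downward; lengths in m; the calibration is good to about 2 mm. A picture is of the moment at which its call begins: read the wrist's pose just before it. camera_info takes no time and is no camera call; for the wrist camera it gives the pose at the moment of the call.
- order.hand_in(): hands the job in; it is judged then, once.
Trained networks look in the newest picture that a camera, given by its name, has taken for a name from the list of things; names that differ only in an ending like _2 or _b are one class to them, and where a whole thing is asked for, a point or a joint stands for the part that bears it (a point fixed in the world has none). Each returns a list of dicts, best first, with "score" (0 to 1); they miss things now and then, are a little off and sometimes report something else, mostly with a low value. They report only what shows in the picture. A call takes as long as a camera call.
- vision.trace(camera, thing): "pixels" (400x640 bool, what is visible of it) and "point" ([column, row] in pixels, amid what is visible of it).
The state is a dict: "time_s": time; "q": joint angles; "dq": joint speeds; "joint_efforts": joint torques, N m; "ee_pos": TCP position; "orientation": TCP orientation; "contact_force": force on the tool from outside, world axes, zero at the start; "torque": the same for the moment, N m; "width": finger opening in m; "finger_force": force on a finger pad.
Only numpy, scipy, OpenCV 4.12 (cv2) and the standard library are available. Lean on these libraries where they do the work, as an engineer would, in place of code of your own. Each camera call takes 0.05 s, during which the arm holds its last target. There are 200 camera calls.

TASK

Clamp the lens blank in the aluminium bench jig for drilling: first lift it by its red block and gently lay it flat in the jig's nest, on the rubber pad between the four pins. Then take the steel strap clamp out of its black holder, drop its hammer head into the jig's T-slot with the rubber foot resting on the lens beside the red block, push the orange wings down against the spring and turn them a quarter turn, past the fence, so that the head catches under the slot's lips and the clamp stays down on the lens by itself. Leave the spectacles, packets, screwdriver and dropper bottle where they are.

Things in the scene. Friction and masses are not known exactly. Their poses are not given: they have to be found in the camera images.
- lens: The work: white round lens blank, 67 mm diameter, flat below, 6.5 mm thick at the rim, 9 mm in the middle, a red holding block fixed on its centre. Origin at the centre of its underside, z up. It starts flat on the table, in the bay behind the frame warmer, left of the hand edger (which stands 0.29 m tall between it and the jig).
- stem_top (a point): Top centre of the red block on the lens, 25.5 mm above the lens's underside. The block is a round stem 16 mm in diameter (grasp it) over a flange 25 mm wide whose top is 12.5 mm above the lens's underside.
- jig: Fixed jig: aluminium plate 154 x 96 mm, top 28 mm above the table. Origin on the table under its centre, x along it towards its nest end, z up. A T-slot runs along y = 0 from x = -77 to +4 mm: mouth 14 mm wide, lips 6 mm thick, channel below 30 mm wide and 12 mm deep. Jig and holder stand one behind the other on the strip of table right of the edger; which is in front changes.
- fence (a point): Middle of the top edge of the jig's upright steel fence (frames are squared against it), on the side facing the slot: 44 mm above the plate, 31 mm to the jig's +y side of the slot's middle line; it runs from jig x = -72 to -4 mm, parallel to the slot. The wings (25 mm from axis to tip) just clear its face when they turn; fingers should stay above its top.
- nest (a point): Centre of the nest on the jig, at the top of its rubber pad (56 mm diameter, 5 mm high), at jig x = +38 mm, 33 mm above the table. Four upright pins, tops 5.5 mm above the pad's top, stand round it (45 degrees to the jig's x axis) with 2 mm clearance round the lens.
- slot (a point): Point at the plate's top in the middle of the T-slot, jig x = -30 mm: where the clamp's spindle should stand, strap along the slot and foot towards the nest. The foot, 44 mm ahead of the spindle, then rests on the lens 24 mm from its centre, clear of the red block; 4 mm more or less along the slot is no matter.
- holder: Fixed black holder, 104 x 46 mm, in which the clamp is kept; origin on the table under its middle. Cheeks keep the strap from turning in it while the wings are turned; the clamp lifts straight up out of it (35 mm to be clear). The clamp's origin starts at holder x = -6 mm, 16 mm above the table, x axes agreeing.
- clamp: Steel strap clamp, about 0.19 kg; can be lifted and carried by its wings. Origin on the spindle axis at the level of the heel's sole, x along the strap to its foot, z up. Strap 20 mm wide, x = -38 to +50 mm, top at 23.5 mm (27.5 mm round the spindle). The heel (x = -38 to -26 mm) stands on the plate; a key under it, 8 mm wide, 4 mm deep, enters the slot.
- clamp_tip (a point): Centre of the sole of the clamp's rubber foot (12 mm diameter), 44 mm ahead of the clamp's origin and 12.7 mm higher, so that the strap lies level with the heel on the plate and the foot on the lens.
- wing_top (a point): On the spindle axis at the top of the orange wings, 72 mm above the clamp's origin when the spring is relaxed; x along the wings. The wings are an upright plate 50 mm long, 8 mm thick, 30 mm tall: grasp across the 8 mm from above, by the upper 18 mm.
- hammer (a point): On the spindle axis at the top face of the steel hammer head, 72 mm below wing_top; x along the head, which is parallel to the wings. Head 24 mm long, 10 mm wide, reaching 7 mm below this point. With the spring relaxed this point is level with the heel's sole: in the slot the head is then between the lips, whose sides keep it from turning.
- wing (a joint): Angle of wings and hammer head against the strap, rad: 0 = in line with the strap (needed to enter the slot), positive = counter-clockwise from above, stops at -1.7 and 1.7. In the slot a quarter turn either way locks. Light friction keeps it where it is left. Starts between -1.2 and 1.2.
- spindle (a joint): How far wings and head are pushed down against the spring, m: 0 relaxed (2 N) to 0.0095 fully down (6 N). In the slot the head is below the lips from 0.006 on: push 7.5 to 9 mm, then turn. Locked and let go, the spring pulls the head up against the lips, at about 0.006.
- spectacles: Bystander: folded gold-rimmed spectacles, about 50 x 130 x 33 mm, by the wall beyond the lens.
- packet: Bystander: flat paper lens packet with green band, 74 x 72 x 9 mm, beyond the lens to the left.
- screwdriver: Bystander: small screwdriver with yellow handle, 136 mm long, left of the lens, along the desk's edge.
- dropper: Bystander: brown dropper bottle, 34 mm wide, 102 mm tall, at the wall end of the right-hand strip.
- packet_small: Bystander: flat paper lens packet, 60 x 58 x 9 mm, in the far right corner of the table.

How it is judged:
By the outcome, as a careful person would: the job done as asked, in the order asked, and still so for the second after the job is handed in, with the robot touching nothing.
It also fails if it takes over 61 s, if anything falls off the work surface, if the arm or the gripper's body presses on something with over 40 N, if the wrist force passes 120 N, or if a joint passes its speed limit or range.

## Working session

There is one attempt and no reset: what is moved stays moved. The work goes in short steps, Python scripts to look and compute and a tool call to move; the robot and the scene stay as the last step left them, time stands still between calls to the robot, and variables do not carry over. Pictures are saved under pics/ and viewed, at most 10 in all, crops included, and the job is handed in when it is done.

Besides the shell and the picture viewer there is one more tool, called by a JSON object that holds its "op" and its "data". drive_tool: Moves the arm, as the interface text tells. Its arguments: {"type":"object","properties":{"deltas":{"type":"array","items":{"type":"number"}}},"required":["deltas"]}

```bash
ls; mkdir -p pics; cat > h.py <<'E'
import numpy as np, cv2
from scipy.spatial.transform import Rotation as R
from cell import ctrl, vision, order
def cam(n):
    i=vision.camera_info(n); f=200/np.tan(np.radians(i['vfov'])/2)
    K=np.array([[f,0,i['cx']],[0,f,i['cy']],[0,0,1.]])
    return K,cv2.Rodrigues(np.array(i['rvec'],float))[0],np.array(i['tvec'],float).ravel()
def ray(c,px):
    K,Rm,t=c; d=Rm.T@np.linalg.inv(K)@[px[0],px[1],1.]; return -Rm.T@t,d
def at(c,px,z):
    o,d=ray(c,px); return o+d*(z-o[2])/d[2]
def proj(c,P):
    K,Rm,t=c; p=K@(Rm@np.array(P,float)+t); return p[:2]/p[2]
E
python3 - <<'E'
from h import *
s=ctrl.get_state(); print({k:np.round(v,3).tolist() for k,v in s.items()})
for n in ["side","top","wrist"]:
    c=cam(n); print(n,c[0][0,0],vision.camera_info(n),'pos',-c[1].T@c[2])
    im=vision.camera(n); cv2.imwrite(f'pics/{n}0.png',im)
    for th in ["lens","stem_top","jig","holder","clamp","wing_top"]:
        for r in vision.trace(n,th)[:2]:
            print(n,th,round(r['score'],2),np.round(r['point'],1),r['pixels'].sum(), np.round(at(c,r['point'],.03),3))
a=cv2.imread('pics/side0.png');b=cv2.imread('pics/top0.png')
E
```

```text
pics
{'time_s': 0.0, 'q': [1.087, 0.384, 0.044, 1.6, -0.018, 1.161, -0.05], 'dq': [0.001, 0.001, 0.003, -0.001, 0.002, 0.001, -0.001], 'joint_efforts': [-0.0, -43.345, 1.025, -24.951, 0.011, 0.011, 0.0], 'ee_pos': [0.244, -0.602, 0.403], 'orientation': [-3.139, 0.0, 0.386], 'contact_force': [0.061, 0.035, -1.183], 'torque': [-0.004, -0.016, 0.013], 'finger_force': 0.0, 'width': 0.086}
side 387.3569281316233 {'vfov': 54.616392985000886, 'cx': 317.6611104042464, 'cy': 203.7170810089787, 'rvec': array([ 1.07539541, -2.15971667,  1.25033842]), 'tvec': array([0.37393792, 0.28585973, 0.82073596])} pos [-0.207566    0.65100316  0.65441891]
side lens 0.61 [227.2 241.1] 268 [0.61  0.312 0.03 ]
side stem_top 0.82 [230.  243.4] 291 [0.596 0.311 0.03 ]
side jig 0.57 [400.8 211.3] 1101 [ 0.437 -0.191  0.03 ]
side clamp 0.41 [363.5 178.6] 70 [ 0.669 -0.253  0.03 ]
side wing_top 0.61 [364.9 176.2] 62 [ 0.68 -0.27  0.03]
side wing_top 0.53 [208.9 227.1] 279 [0.702 0.323 0.03 ]
top 450.01690066737376 {'vfov': 47.923380742486984, 'cx': 317.3805658838105, 'cy': 199.52788086310514, 'rvec': array([ 2.11468234, -2.12263944,  0.17885172]), 'tvec': array([0.06715165, 0.58283183, 1.07024567])} pos [0.37818671 0.04870588 1.1594096 ]
top lens 0.63 [230.6 182.7] 471 [0.633 0.289 0.03 ]
top stem_top 0.67 [233.7 186.2] 478 [0.624 0.281 0.03 ]
top jig 0.56 [417.8 257.2] 2543 [ 0.44  -0.184  0.03 ]
top holder 0.66 [412.9 188.7] 445 [ 0.614 -0.179  0.03 ]
wrist 343.05408288089757 {'vfov': 60.48423852888395, 'cx': 321.99136798731826, 'cy': 200.89446645772486, 'rvec': array([-2.39019545,  1.60943514,  0.24600391]), 'tvec': array([-0.64894284, -0.03772033,  0.38133289])} pos [ 0.31579926 -0.57259126  0.37466584]
```

View pics/top0.png

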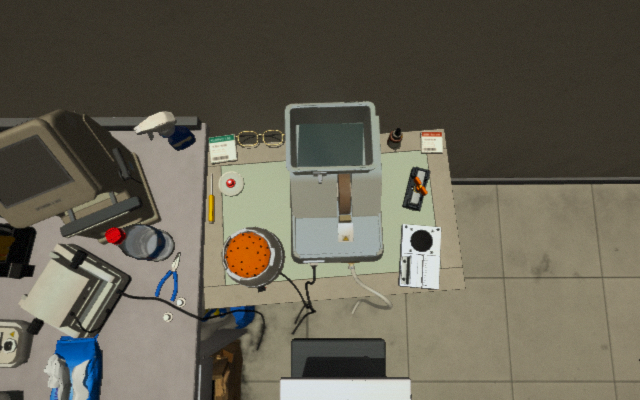

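View pics/side0.png

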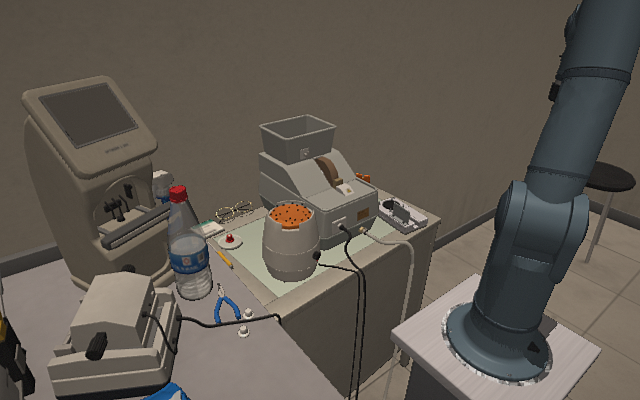

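The top view shows the lens at (232,183), the jig at (420,257) with its nest end away from the robot, and the holder at (417,188) with orange wings at (421,185). The edger lies between them (columns 290–382). The side view agrees: lens at (231,240), jig at (400,212). I'm moving to look at the right strip with the wrist camera.

{"op": "drive_tool", "data": {"deltas": [0, 0, 0.386, 0.355, -0.3, -0.05, 1, 0, 0, 0.386, 0.355, -0.3, -0.05, 1, 0, 0, 0.386, 0.355, -0.3, -0.05, 1, 0, 0, 0.386, 0.355, -0.3, -0.05, 1, 0, 0, 0.386, 0.355, -0.3, -0.05, 1, 0, 0, 0.386, 0.355, -0.3, -0.05, 1, 0, 0, 0.386, 0.355, -0.3, -0.05, 1, 0, 0, 0.386, 0.355, -0.3, -0.05, 1]}}

```text
time_s: 1.85
ee_pos: [0.4296, -0.2487, 0.448]
orientation: [3.141, -0.001, -0.0]
contact_force: [0.4, -0.2, -0.6]
width: 0.085
finger_force: 0.0
```

```bash
cat >> h.py <<'E'
def look(n,things,tag):
    c=cam(n); im=vision.camera(n); cv2.imwrite(f'pics/{tag}.png',im); out={}
    for th in things:
        for r in vision.trace(n,th)[:2]:
            print(n,th,round(r['score'],2),np.round(r['point'],1),r['pixels'].sum()); out.setdefault(th,r)
    return c,im,out
def go(p,yaw,roll=np.pi,pitch=0,cur=None):
    "deltas (tool frame) from measured pose to p, tool-down at yaw"
    s=ctrl.get_state(); R0=R.from_euler('xyz',s['orientation']); R1=R.from_euler('xyz',[roll,pitch,yaw])
    d=R0.inv().apply(np.array(p)-s['ee_pos']); r=(R0.inv()*R1).as_rotvec()
    print('t',round(s['time_s'],2),'pos',np.round(s['ee_pos'],4),'rpy',np.round(s['orientation'],3),'q',np.round(s['q'],2),'w',round(s['width'],4),'F',np.round(s['contact_force'],1),'DELTA',np.round(r,3),np.round(d,4))
E
python3 - <<'E'
from h import *
go([.46,-.19,.45],0)
c,im,o=look('wrist',["jig","holder","clamp","wing_top"],'w1')
print(-c[1].T@c[2], c[1].round(3).tolist())
np.savez('w1.npz',K=c[0],R=c[1],t=c[2])
E
```

```text
t 1.85 pos [ 0.4296 -0.2487  0.448 ] rpy [ 3.141e+00 -1.000e-03 -0.000e+00] q [ 0.6   0.06 -0.17  1.9   0.01  1.18 -1.14] w 0.085 F [ 0.4 -0.2 -0.6] DELTA [ 0.001 -0.001 -0.   ] [ 0.0303 -0.0587 -0.002 ]
wrist jig 0.82 [267.9 142.1] 11505
wrist holder 0.74 [266.7  20.7] 1068
wrist clamp 0.93 [253.    9.7] 508
[ 0.5064663  -0.24782185  0.41806009] [[-0.001, -1.0, -0.001], [-0.955, 0.001, 0.297], [-0.297, 0.001, -0.955]]
```

{"op": "drive_tool", "data": {"deltas": [0, 0, 0, 0.11, -0.05, 0, 1, 0, 0, 0, 0.11, -0.05, 0, 1, 0, 0, 0, 0.11, -0.05, 0, 1, 0, 0, 0, 0.11, -0.05, 0, 1, 0, 0, 0, 0.11, -0.05, 0, 1]}}

```text
time_s: 2.6
ee_pos: [0.5384, -0.2029, 0.4466]
orientation: [3.141, 0.002, -0.003]
contact_force: [-0.2, -0.9, -0.1]
width: 0.0857
finger_force: 0.0
```

```bash
python3 - <<'E'
from h import *
go([.46,-.19,.45],0)
c,im,o=look('wrist',["jig","holder","clamp","wing_top"],'w2')
np.savez('w2.npz',K=c[0],R=c[1],t=c[2])
cv2.imwrite('pics/w2b.png',cv2.resize(im[0:330,180:480],None,fx=1.8,fy=1.8,interpolation=cv2.INTER_CUBIC))
for k,z in (('jig',.028),('holder',.03),('clamp',.06),('wing_top',.07)):
    if k in o:
        p=o[k]['pixels'].astype(np.uint8); cn=max(cv2.findContours(p,0,2)[0],key=cv2.contourArea)
        b=cv2.boxPoints(cv2.minAreaRect(cn)); print(k,b.round(1).tolist(),[at(c,q,z)[:2].round(4).tolist() for q in b])
E
```

```text
t 2.6 pos [ 0.5384 -0.2029  0.4466] rpy [ 3.141e+00  2.000e-03 -3.000e-03] q [ 0.49  0.22 -0.23  1.72  0.05  1.2  -1.33] w 0.0857 F [-0.2 -0.9 -0.1] DELTA [ 0.001  0.002 -0.003] [-0.0784 -0.0126 -0.0033]
wrist jig 0.84 [310.5 231.6] 9468
wrist holder 0.7 [318.8  85.2] 2329
wrist clamp 0.76 [309.   83.5] 2002
wrist wing_top 0.95 [306.6  94.5] 537
jig [[269.79998779296875, 298.70001220703125], [274.70001220703125, 168.1999969482422], [357.8999938964844, 171.39999389648438], [353.0, 301.79998779296875]] [[0.3596, -0.1329], [0.5326, -0.1471], [0.5286, -0.2431], [0.3546, -0.2415]]
holder [[274.79998779296875, 129.10000610351562], [300.70001220703125, 29.799999237060547], [343.70001220703125, 41.099998474121094], [317.79998779296875, 140.3000030517578]] [[0.5772, -0.1495], [0.6767, -0.1804], [0.6661, -0.2245], [0.5647, -0.1971]]
clamp [[283.70001220703125, 128.10000610351562], [293.29998779296875, 39.79999923706055], [328.70001220703125, 43.599998474121094], [319.20001220703125, 132.0]] [[0.5811, -0.1627], [0.6634, -0.1748], [0.66, -0.2085], [0.5771, -0.1989]]
wing_top [[288.0, 71.0], [300.3999938964844, 64.80000305175781], [325.0, 114.0], [312.6000061035156, 120.19999694824219]] [[0.6351, -0.1698], [0.6405, -0.1817], [0.5955, -0.2048], [0.5896, -0.1926]]
```

View pics/w2b.png

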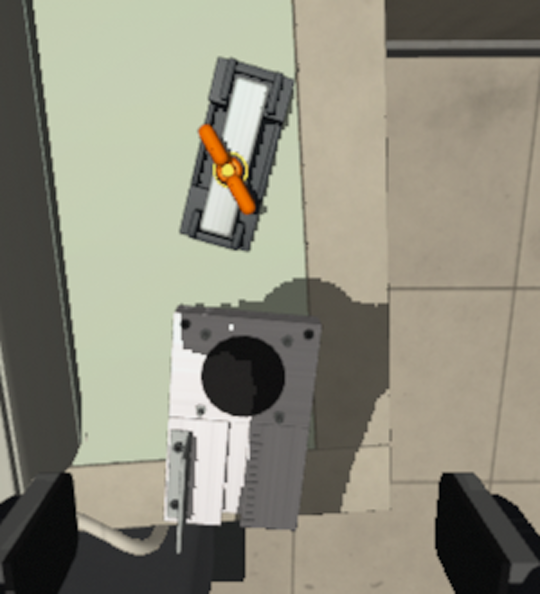

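The crop shows the nest pad at (243,376), the slot from (237,430) to (229,525), the fence at (178,490) and the wings from (207,130) to (249,207) with the yellow axis at (229,170). The white strap points up-right, with its foot away from the robot. Next I compute the poses.

```bash
python3 - <<'E'
from h import *
def C(n):
    d=np.load(n+'.npz'); return d['K'],d['R'],d['t']
for n in('w1','w2'):
    c=C(n); im=cv2.imread(f'pics/{n}.png'); g=im.max(2)
    u=proj(c,[.49,-.19,.033]); m=np.zeros_like(g); x,y=u.astype(int); 
    m[y-45:y+45,x-45:x+45]=(g[y-45:y+45,x-45:x+45]<45)*255
    m=cv2.morphologyEx(m,cv2.MORPH_OPEN,np.ones((5,5)))
    cn=max(cv2.findContours(m,0,1)[0],key=cv2.contourArea); e=cv2.fitEllipse(cn)
    print(n,'pad',e,at(c,e[0],.033).round(4))
c=C('w2'); f=lambda a,b,z:at(c,(180+a/1.8,b/1.8),z)
A=lambda p,q:np.arctan2(*(q-p)[1::-1])
for nm,p,q,z in(('R edge',(297,529),(321,322),.028),('slotL',(220,523),(228,423),.028),('slotR',(240,525),(247,430),.028),('fence',(180,550),(187,432),.072),('rightholder',(248,249),(293,78),.03),('leftholder',(181,233),(222,57),.03),('strap',(218,228),(255,85),.0395),('wing',(251,208),(205,130),.088)):
    P,Q=f(*p,z),f(*q,z); print(nm,P.round(4),Q.round(4),'ang',round(A(P,Q),3),'len',np.linalg.norm(P-Q).round(4))
print('axis',f(229,170,.088))
im=cv2.imread('pics/w2.png'); h=cv2.cvtColor(im,cv2.COLOR_BGR2HSV)
m=((h[...,0]<14)&(h[...,1]>180)&(h[...,2]>120)).astype(np.uint8); m[150:]=0; m[:,:260]=0; m[:,360:]=0
cn=max(cv2.findContours(m,0,1)[0],key=cv2.contourArea); r=cv2.minAreaRect(cn); b=cv2.boxPoints(r); print('wing rect',r,[at(c,q,.088)[:2].round(4).tolist() for q in b])
# lens from top & side
for n,z in(('top',.0255),('side',.0255)):
    cc=cam(n); i=cv2.imread(f'pics/{n}0.png'); hh=cv2.cvtColor(i,cv2.COLOR_BGR2HSV)
    m=(((hh[...,0]<8)|(hh[...,0]>172))&(hh[...,1]>150)&(hh[...,2]>90)); u=proj(cc,[.63,.28,.02])
    yy,xx=np.nonzero(m); k=np.hypot(xx-u[0],yy-u[1])<25; print(n,'red',xx[k].mean(),yy[k].mean(),k.sum(),at(cc,(xx[k].mean(),yy[k].mean()),.018).round(4))
    print('jig nest chk',n,proj(cc,[.487,-.195,.033]))
E
```

```text
w1 pad ((271.96795654296875, 115.31661987304688), (47.76959991455078, 50.05726623535156), 150.13369750976562) [ 0.4845 -0.1929  0.033 ]
w2 pad ((314.859619140625, 208.5087432861328), (43.3048210144043, 44.58058166503906), 103.54369354248047) [ 0.4852 -0.193   0.033 ]
R edge [ 0.3665 -0.2308  0.028 ] [ 0.5197 -0.2438  0.028 ] ang -0.084 len 0.1538
slotL [ 0.3716 -0.1754  0.028 ] [ 0.4493 -0.1825  0.028 ] ang -0.091 len 0.078
slotR [ 0.3699 -0.1898  0.028 ] [ 0.4441 -0.1954  0.028 ] ang -0.076 len 0.0744
fence [ 0.3793 -0.1522  0.072 ] [ 0.4622 -0.1598  0.072 ] ang -0.091 len 0.0833
rightholder [ 0.5669 -0.197   0.03  ] [ 0.6639 -0.2235  0.03  ] ang -0.267 len 0.1006
leftholder [ 0.5768 -0.1558  0.03  ] [ 0.675 -0.183  0.03 ] ang -0.27 len 0.1019
strap [ 0.5806 -0.1793  0.0395] [ 0.6592 -0.2017  0.0395] ang -0.278 len 0.0818
wing [ 0.5951 -0.1995  0.088 ] [ 0.633  -0.1768  0.088 ] ang 0.54 len 0.0442
axis [ 0.61392537 -0.18843525  0.088     ]
wing rect ((316.0, 118.0), (0.0, 0.0), 0.0) [[0.5929, -0.1963], [0.5929, -0.1963], [0.5929, -0.1963], [0.5929, -0.1963]]
top red 230.6818181818182 182.95454545454547 44 [0.6348 0.2913 0.018 ]
jig nest chk top [421.69299843 238.36708109]
side red 228.96153846153845 238.84615384615384 26 [0.6321 0.2968 0.018 ]
jig nest chk side [389.89318295 203.45292101]
```

{"op": "drive_tool", "data": {"deltas": [0, 0, 0, 0, 0, -0.04, 1, 0, 0, 0, 0, 0, -0.08, 1, 0, 0, 0, 0.01, -0.045, -0.08, 1, 0, 0, 0, 0.02, -0.09, -0.08, 1, 0, 0, 0, 0.03, -0.135, -0.08, 1, 0, 0, 0, 0.04, -0.18, -0.08, 1, 0, 0, 0, 0.05, -0.225, -0.08, 1, 0, 0, 0, 0.06, -0.27, -0.08, 1]}}

```text
time_s: 3.65
ee_pos: [0.5989, 0.0701, 0.5278]
orientation: [3.141, -0.001, -0.002]
contact_force: [-0.3, 0.3, 0.2]
width: 0.0856
finger_force: 0.0
```

{"op": "drive_tool", "data": {"deltas": [0, 0, 0, 0.01, -0.045, 0, 1, 0, 0, 0, 0.02, -0.09, 0, 1, 0, 0, 0, 0.03, -0.135, 0, 1, 0, 0, 0, 0.035, -0.18, 0, 1, 0, 0, 0, 0.035, -0.22, 0, 0, 0, 0, 0, 0.035, -0.226, 0.04, 0, 0, 0, 0, 0.035, -0.226, 0.08, 0, 0, 0, 0, 0.035, -0.226, 0.08, 0]}}

```text
time_s: 4.45
ee_pos: [0.6325, 0.2936, 0.4394]
orientation: [3.134, 0.013, 0.0]
contact_force: [-0.2, -0.2, -1.0]
width: 0.0425
finger_force: 0.0
```

```bash
cat >> h.py <<'E'
def red(c,im,guess,z=.0255,rad=60):
    hh=cv2.cvtColor(im,cv2.COLOR_BGR2HSV); u=proj(c,guess)
    m=(((hh[...,0]<8)|(hh[...,0]>172))&(hh[...,1]>150)&(hh[...,2]>60)).astype(np.uint8)
    mm=np.zeros_like(m); cv2.circle(mm,tuple(int(v) for v in u),rad,1,-1); m*=mm
    cn=max(cv2.findContours(m,0,1)[0],key=cv2.contourArea); (x,y),r=cv2.minEnclosingCircle(cn)
    print('guess',u.round(1),'red',round(x,1),round(y,1),round(r,1),at(c,(x,y),z).round(4))
    return (x,y)
E
python3 - <<'E'
from h import *
go([.633,.293,.35],0)
c,im,o=look('wrist',["lens","stem_top"],'w3')
red(c,im,[.633,.293,.02])
for k,z in(('lens',.0065),('stem_top',.0)):
  if k in o:
    cn=max(cv2.findContours(o[k]['pixels'].astype(np.uint8),0,1)[0],key=cv2.contourArea); e=cv2.fitEllipse(cn); print(k,e,at(c,e[0],z).round(4))
E
```

```text
t 4.45 pos [0.6325 0.2936 0.4394] rpy [3.134 0.013 0.   ] q [-0.16  0.5  -0.47  1.4   0.23  1.31 -2.22] w 0.0425 F [-0.2 -0.2 -1. ] DELTA [0.008 0.013 0.   ] [ 0.0016 -0.0001  0.0894]
wrist lens 0.56 [323.7 149.1] 2573
wrist lens 0.44 [293.5  64.1] 4825
wrist stem_top 0.82 [316.1 151. ] 2572
guess [321.  158.8] red 319.2 151.6 9.9 [0.6423 0.295  0.0255]
lens ((318.54296875, 149.8718719482422), (56.002113342285156, 56.699520111083984), 176.21673583984375) [0.641  0.2959 0.0065]
stem_top ((318.51611328125, 149.8604736328125), (55.79119110107422, 56.90724182128906), 159.81109619140625) [0.6399 0.2959 0.    ]
```

{"op": "drive_tool", "data": {"deltas": [0, 0, 0, 0.008, -0.002, 0.05, 0, 0, 0, 0, 0.008, -0.002, 0.1, 0, 0, 0, 0, 0.008, -0.002, 0.15, 0, 0, 0, 0, 0.008, -0.002, 0.15, 0, 0, 0, 0, 0.008, -0.002, 0.15, 0]}}

```text
time_s: 5.1
ee_pos: [0.6434, 0.2971, 0.2996]
orientation: [-3.141, -0.002, -0.002]
contact_force: [0.5, -0.7, 1.0]
width: 0.0427
finger_force: 0.0
```

```bash
python3 - <<'E'
from h import *
go([.641,.2955,.187],0)
c,im,o=look('wrist',["lens"],'w4')
red(c,im,[.641,.295,.02])
for k,z in(('lens',.0065),):
    cn=max(cv2.findContours(o[k]['pixels'].astype(np.uint8),0,1)[0],key=cv2.contourArea); e=cv2.fitEllipse(cn); print(k,e,at(c,e[0],z).round(4))
E
```

```text
t 5.1 pos [0.6434 0.2971 0.2996] rpy [-3.141e+00 -2.000e-03 -2.000e-03] q [-0.18  0.63 -0.44  1.5   0.29  1.07 -2.26] w 0.0427 F [ 0.5 -0.7  1. ] DELTA [-0.001 -0.002 -0.002] [-0.0026  0.0017  0.1126]
wrist lens 0.73 [327.  200.4] 5185
wrist lens 0.4 [263.4 240.6] 691
guess [326.8 203.2] red 326.4 201.6 14.7 [0.6441 0.2953 0.0255]
lens ((326.0513916015625, 197.91567993164062), (79.35751342773438, 81.3752212524414), 73.47915649414062) [0.6412 0.2954 0.0065]
```

View pics/w4.png

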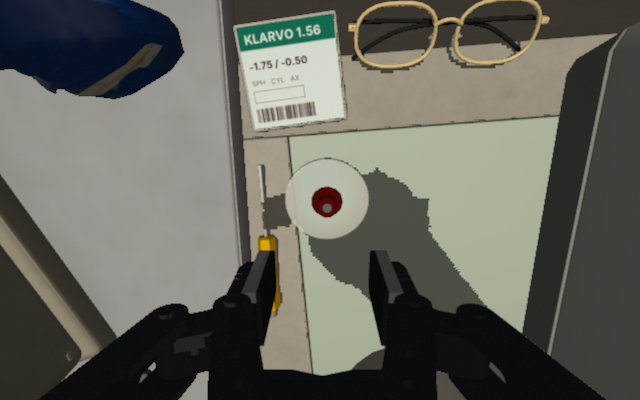

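The picture shows the lens at (326,198) with the red stem at (327,201). The screwdriver lies clear of it on the left at columns 258–280, so I keep the fingers narrow while descending.

{"op": "drive_tool", "data": {"deltas": [0, 0, 0, -0.0015, 0.002, 0.05, -0.4, 0, 0, 0, -0.0015, 0.002, 0.09, -0.4, 0, 0, 0, -0.0015, 0.002, 0.111, -0.4, 0, 0, 0, -0.0015, 0.002, 0.111, -0.4, 0, 0, 0, -0.0015, 0.002, 0.111, -1, 0, 0, 0, -0.0015, 0.002, 0.111, -1, 0, 0, 0, -0.0015, 0.002, 0.111, -1, 0, 0, 0, -0.0015, 0.002, 0.111, -1]}}

```text
time_s: 6.0
ee_pos: [0.6421, 0.2962, 0.1897]
orientation: [-3.139, -0.005, -0.0]
contact_force: [-0.7, -0.9, 5.7]
width: 0.0126
finger_force: 59.1
```

{"op": "drive_tool", "data": {"deltas": [0, 0, 0, 0, 0, -0.01, -1, 0, 0, 0, 0, 0, -0.03, -1, 0, 0, 0, 0, 0, -0.06, -1, 0, 0, 0, 0, 0, -0.1, -1, 0, 0, 0, 0, 0, -0.1, -1]}}

```text
time_s: 6.5
ee_pos: [0.6432, 0.2973, 0.2957]
orientation: [-3.135, -0.013, -0.0]
contact_force: [0.7, 0.4, 0.8]
width: 0.0128
finger_force: 58.6
```

```bash
python3 - <<'E'
from h import *
go([.6,.1,.56],0)
c,im,o=look('wrist',["lens"],'w5')
s=ctrl.get_state();R0=R.from_euler('xyz',s['orientation'])
red(c,im,s['ee_pos']+R0.apply([0,0,.17]),z=s['ee_pos'][2]-.165)
cv2.imwrite('pics/w5b.png',im[200:400,160:480])
e=cv2.fitEllipse(max(cv2.findContours(o['lens']['pixels'].astype(np.uint8),0,1)[0],key=cv2.contourArea)); print(e)
E
```

```text
t 6.5 pos [0.6432 0.2973 0.2957] rpy [-3.135 -0.013 -0.   ] q [-0.18  0.63 -0.44  1.51  0.3   1.05 -2.26] w 0.0128 F [0.7 0.4 0.8] DELTA [-0.007 -0.013 -0.   ] [-0.0397  0.1955 -0.2662]
wrist lens 0.57 [323.5 243.6] 9175
guess [329.3 270.6] red 322.0 282.0 16.4 [0.6388 0.2996 0.1248]
((321.90814208984375, 252.2172088623047), (117.40545654296875, 125.64332580566406), 91.88125610351562)
```

View pics/w5b.png

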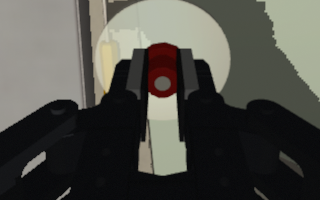

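The lens is lifted: it shows around crop (162,66), with the red stem between the pads at (162,75). Now I carry it over the edger.

{"op": "drive_tool", "data": {"deltas": [0, 0, 0, 0, 0, -0.05, -1, 0, 0, 0, 0, 0, -0.1, -1, 0, 0, 0, 0, 0, -0.15, -1, 0, 0, 0, 0, 0, -0.2, -1, 0, 0, 0, 0, 0.01, -0.25, -1, 0, 0, 0, -0.02, 0.045, -0.25, -1, 0, 0, 0, -0.04, 0.089, -0.25, -1, 0, 0, 0, -0.06, 0.133, -0.25, -1]}}

```text
time_s: 7.4
ee_pos: [0.5795, 0.1613, 0.5352]
orientation: [3.141, 0.002, 0.001]
contact_force: [0.2, -1.0, 0.2]
width: 0.0127
finger_force: 58.6
```

{"op": "drive_tool", "data": {"deltas": [0, 0, 0, -0.02, 0.044, 0, -1, 0, 0, 0, -0.04, 0.088, 0, -1, 0, 0, 0, -0.06, 0.132, 0, -1, 0, 0, 0, -0.08, 0.176, 0, -1, 0, 0, 0, -0.1, 0.22, 0, -1, 0, 0, 0, -0.12, 0.264, 0, -1, 0, 0, 0, -0.14, 0.308, 0, -1, 0, 0, 0, -0.16, 0.348, 0, -1]}}

```text
time_s: 8.2
ee_pos: [0.4187, -0.1876, 0.5352]
orientation: [-3.141, 0.003, -0.001]
contact_force: [0.9, -0.1, 0.2]
width: 0.0126
finger_force: 58.7
```

{"op": "drive_tool", "data": {"deltas": [0, 0, 0, 0, 0, 0.04, -1, 0, 0, 0, 0, 0, 0.09, -1, 0, 0, 0, 0, 0, 0.14, -1, 0, 0, 0, 0, 0, 0.19, -1, 0, 0, 0, 0, 0, 0.23, -1, 0, 0, 0, 0, 0, 0.24, -1, 0, 0, 0, 0, 0, 0.24, -1, 0, 0, 0, 0, 0, 0.24, -1]}}

```text
time_s: 9.0
ee_pos: [0.4216, -0.186, 0.2979]
orientation: [3.141, -0.002, -0.0]
contact_force: [-0.3, 0.9, 0.1]
width: 0.0126
finger_force: 58.7
```

```bash
python3 - <<'E'
from h import *
go([.415,-.187,.275],0)
c,im,o=look('wrist',["lens"],'w6')
s=ctrl.get_state();R0=R.from_euler('xyz',s['orientation'])
print('cam in tool',R0.inv().apply(-c[1].T@c[2]-s['ee_pos']),(c[1]@R0.as_matrix()).round(3).tolist())
for z in(.1,.16,.18,.187): print(z,proj(c,s['ee_pos']+R0.apply([0,0,z])).round(1))
print('nest guess',proj(c,[.485,-.193,.033]))
cv2.imwrite('pics/w6b.png',cv2.resize(im[100:400,170:490],None,fx=2,fy=2,interpolation=cv2.INTER_CUBIC))
E
```

```text
t 9.0 pos [ 0.4216 -0.186   0.2979] rpy [ 3.141e+00 -2.000e-03 -0.000e+00] q [ 0.48  0.17 -0.17  2.13  0.04  0.84 -1.28] w 0.0126 F [-0.3  0.9  0.1] DELTA [ 0.001 -0.002 -0.   ] [-0.0067  0.001   0.0229]
wrist lens 0.76 [324.5 243.4] 9233
cam in tool [ 0.07625097 -0.00113987  0.03119708] [[-0.0, 1.0, 0.003], [-0.954, 0.0, -0.3], [-0.3, -0.002, 0.954]]
0.1 [327.2 402.8]
0.16 [325.5 281.1]
0.18 [325.2 259.3]
0.187 [325.1 252.9]
nest guess [334.15152171 115.90518323]
```

View pics/w6b.png

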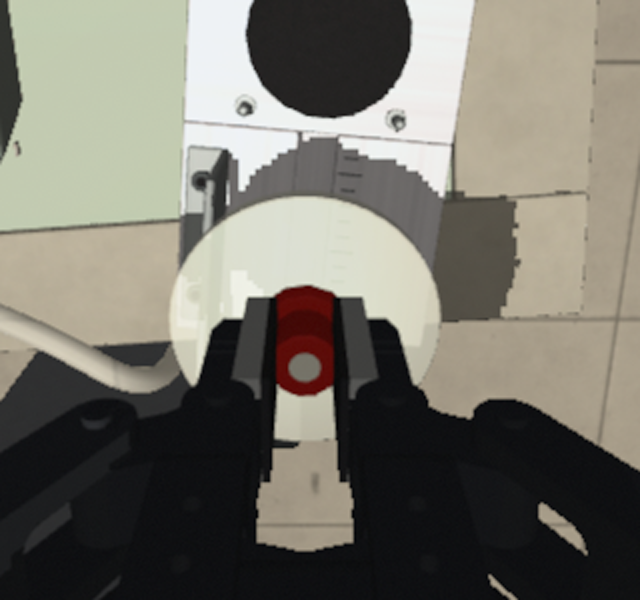

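The crop shows the lens held level: left edge 169, right 441, top 195, stem hole at (304,366). Beyond it are the pad (columns 247–412, bottom row 117) and the front pins at (244,106) and (397,120).

```bash
cat >> h.py <<'E'
from scipy.optimize import least_squares
def circ(c,r,z,ext,x0):
    "fit circle centre (x,y[,z]) from extents dict l,r,t,b in px"
    a=np.linspace(0,2*np.pi,361)
    def f(v):
        zz=z if z is not None else v[2]
        p=np.array([proj(c,[v[0]+r*np.cos(t),v[1]+r*np.sin(t),zz]) for t in a])
        e=dict(l=p[:,0].min(),r=p[:,0].max(),t=p[:,1].min(),b=p[:,1].max())
        return [e[k]-ext[k] for k in ext]
    s=least_squares(f,x0,x_scale=.01,diff_step=1e-3); return s.x,s.fun
E
python3 - <<'E'
from h import *
c=cam('wrist')
print(circ(c,.0335,None,dict(l=254.5,r=390.5,t=197.5),[.42,-.186,.11]))
print(circ(c,.0335,.112,dict(l=254.5,r=390.5,t=197.5),[.42,-.186]))
print(circ(c,.028,.033,dict(l=293.5,r=376,b=158.5),[.485,-.193]))
print(circ(c,.028,None,dict(l=293.5,r=376,b=158.5),[.485,-.193,.033]))
print('stem',at(c,(322,283),.298-.1642))
for px in ((244,106),(397,120)): print('pin',at(c,(170+px[0]/2,100+px[1]/2),.0385))
im=cv2.imread('pics/w6.png'); 
E
```

```text
(array([ 0.42026042, -0.1855371 ,  0.11626195]), array([-7.16795512e-11,  7.31574801e-11,  1.20962795e-10]))
(array([ 0.41909547, -0.18554447]), array([ 1.73374097, -1.7341567 , -0.19383466]))
(array([ 0.48529675, -0.19389904]), array([-0.57469581,  0.57406385,  0.04293351]))
(array([ 0.48476536, -0.19401929,  0.02982   ]), array([-5.68434189e-14,  1.13686838e-13, -1.47792889e-12]))
stem [ 0.41923218 -0.18528039  0.1338    ]
pin [ 0.46205721 -0.165117    0.0385    ]
pin [ 0.45725479 -0.21690012  0.0385    ]
```

{"op": "drive_tool", "data": {"deltas": [0, 0, 0, 0.033, 0.004, 0, -1, 0, 0, 0, 0.066, 0.008, 0, -1, 0, 0, 0, 0.066, 0.008, 0.03, -1, 0, 0, 0, 0.066, 0.008, 0.06, -1, 0, 0, 0, 0.066, 0.008, 0.061, -1, 0, 0, 0, 0.066, 0.008, 0.061, -1, 0, 0, 0, 0.066, 0.008, 0.061, -1]}}

```text
time_s: 9.8
ee_pos: [0.4878, -0.1941, 0.2377]
orientation: [3.14, -0.004, -0.0]
contact_force: [0.6, -0.5, 1.3]
width: 0.0124
finger_force: 58.6
```

```bash
python3 - <<'E'
from h import *
go([.4876,-.194,.235],0)
c,im,o=look('wrist',["lens"],'w7')
cv2.imwrite('pics/w7b.png',cv2.resize(im[160:360,190:450],None,fx=3,fy=3,interpolation=cv2.INTER_CUBIC))
E
```

```text
t 9.8 pos [ 0.4878 -0.1941  0.2377] rpy [ 3.14  -0.004 -0.   ] q [ 0.44  0.38 -0.16  2.02  0.09  0.75 -1.34] w 0.0124 F [ 0.6 -0.5  1.3] DELTA [ 0.001 -0.004 -0.   ] [-0.0002 -0.0001  0.0027]
wrist lens 0.96 [322.8 240.2] 9080
```

View pics/w7b.png

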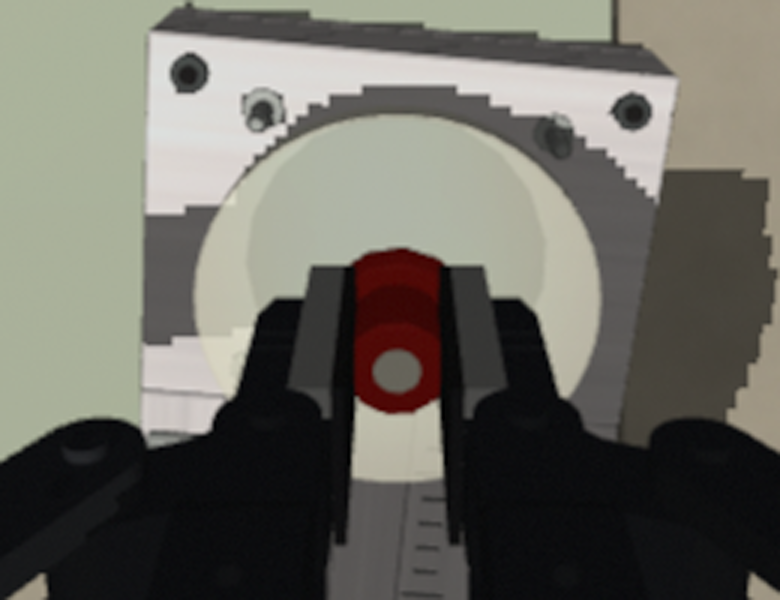

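The crop shows the lens just above the nest: left 194, right 601, top 113. The pad is visible through it (columns 245–545), and the pins are at (257,122) and (562,150).

```bash
python3 - <<'E'
from h import *
c=cam('wrist'); F=lambda a,b:(190+a/3,160+b/3)
e=dict(l=F(194,0)[0],r=F(601,0)[0],t=F(0,113)[1])
print(circ(c,.0335,.0515,e,[.485,-.193])); print(circ(c,.0335,None,e,[.485,-.193,.05]))
print('stem',at(c,F(397,370),.2377-.1642))
print(circ(c,.028,.033,dict(l=F(245,0)[0],r=F(546,0)[0]),[.485,-.193]))
p=[at(c,F(257,122),.0385),at(c,F(562,150),.0385)]; b=[at(c,F(266,100),.028),at(c,F(553,128),.028)]
j=np.array([np.cos(-.084),np.sin(-.084),0])
for q in(p,b):
    d=np.linalg.norm(q[0]-q[1])/2; print(np.round(q,4).tolist(),d,'centre',(q[0]+q[1])/2-j*.026)
E
```

```text
(array([ 0.4846431 , -0.19340732]), array([ 1.26160389, -1.26150505, -0.142052  ]))
(array([ 0.48549257, -0.19340315,  0.05459312]), array([-5.96855898e-12,  6.02540240e-12, -1.89004368e-11]))
stem [ 0.48508151 -0.19330286  0.0735    ]
(array([ 0.48106659, -0.19306093]), array([-8.52651283e-13,  9.09494702e-13]))
[[0.5126, -0.1693, 0.0385], [0.5075, -0.222, 0.0385]] 0.02648766341948678 centre [ 0.48413877 -0.19344009  0.0385    ]
[[0.5136, -0.1696, 0.028], [0.5082, -0.2219, 0.028]] 0.026310857945968113 centre [ 0.48497201 -0.19356815  0.028     ]
```

{"op": "drive_tool", "data": {"deltas": [0, 0, 0, 0, 0, 0.006, -1, 0, 0, 0, 0, 0, 0.011, -1, 0, 0, 0, 0, 0, 0.0135, -1, 0, 0, 0, 0, 0, 0.0145, -1, 0, 0, 0, 0, 0, 0.0145, -1, 0, 0, 0, 0, 0, 0.0145, -1]}}

```text
time_s: 10.5
ee_pos: [0.4867, -0.1937, 0.2225]
orientation: [-3.142, 0.002, -0.0]
contact_force: [-4.8, 2.3, 13.4]
width: 0.0127
finger_force: 60.2
```

{"op": "drive_tool", "data": {"deltas": [0, 0, 0, 0, 0, -0.001, -1, 0, 0, 0, 0, 0, -0.001, -0.4, 0, 0, 0, 0, 0, -0.001, -0.4, 0, 0, 0, 0, 0, -0.001, -0.4, 0, 0, 0, 0, 0, -0.03, -0.4, 0, 0, 0, 0, 0, -0.07, -0.4, 0, 0, 0, 0, 0, -0.07, -0.4]}}

```text
time_s: 11.2
ee_pos: [0.4894, -0.1945, 0.2959]
orientation: [3.138, -0.01, -0.0]
contact_force: [0.4, -0.4, 0.1]
width: 0.0259
finger_force: 0.0
```

```bash
python3 - <<'E'
from h import *
go([.6139,-.1884,.36],.54)
c,im,o=look('wrist',["lens"],'w8')
red(c,im,[.485,-.1935,.05],z=.053)
cv2.imwrite('pics/w8b.png',cv2.resize(im[100:320,200:440],None,fx=2.5,fy=2.5,interpolation=cv2.INTER_CUBIC))
E
```

```text
t 11.2 pos [ 0.4894 -0.1945  0.2959] rpy [ 3.138 -0.01  -0.   ] q [ 0.45  0.29 -0.17  1.98  0.06  0.86 -1.33] w 0.0259 F [ 0.4 -0.4  0.1] DELTA [ 0.006 -0.009 -0.54 ] [ 0.1251 -0.0059 -0.0628]
wrist lens 0.93 [321.8 216.7] 6614
guess [321.1 224.2] red 319.7 223.2 17.3 [ 0.4869 -0.1926  0.053 ]
```

View pics/w8b.png

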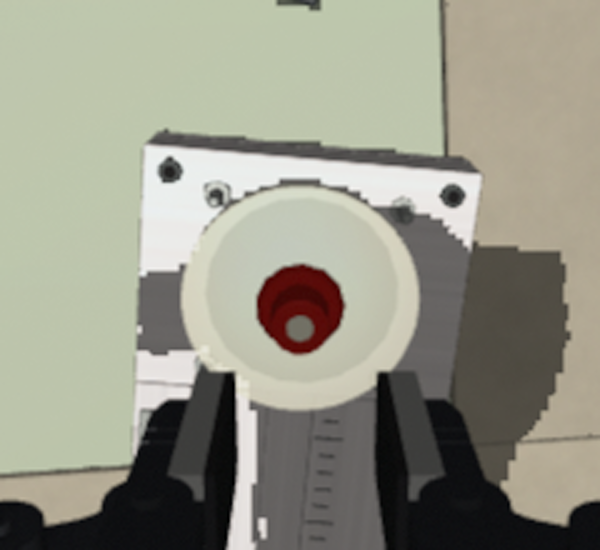

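The lens lies flat and concentric on the pad (lens columns 181–419, pad 205–397), between the pins. Next is the clamp: moving above its wings.

{"op": "drive_tool", "data": {"deltas": [0, 0, -0.13, 0.02, 0, -0.05, 0, 0, 0, -0.26, 0.06, -0.003, -0.06, 0, 0, 0, -0.39, 0.1, -0.006, -0.06, 0, 0, 0, -0.54, 0.125, -0.006, -0.04, 0, 0, 0, -0.54, 0.125, -0.006, -0.04, 0, 0, 0, -0.54, 0.125, -0.006, -0.04, 0, 0, 0, -0.54, 0.125, -0.006, -0.04, 0]}}

```text
time_s: 12.0
ee_pos: [0.6105, -0.188, 0.3298]
orientation: [-3.14, 0.002, 0.538]
contact_force: [0.6, 0.5, 1.0]
width: 0.0427
finger_force: 0.0
```

```bash
python3 - <<'E'
from h import *
go([.6139,-.1884,.31],.54)
c,im,o=look('wrist',["wing_top","clamp","hammer"],'w9')
s=ctrl.get_state();R0=R.from_euler('xyz',s['orientation'])
for z in(.1,.16,s['ee_pos'][2]-.088): print('axis',z,proj(c,s['ee_pos']+R0.apply([0,0,z])).round(1))
print('guess',proj(c,[.614,-.1886,.088]))
cv2.imwrite('pics/w9b.png',cv2.resize(im[130:330,210:430],None,fx=3,fy=3,interpolation=cv2.INTER_CUBIC))
for k in o:
    r=cv2.minAreaRect(max(cv2.findContours(o[k]['pixels'].astype(np.uint8),0,1)[0],key=cv2.contourArea)); print(k,np.round(cv2.boxPoints(r),1).tolist())
E
```

```text
t 12.0 pos [ 0.6105 -0.188   0.3298] rpy [-3.14e+00  2.00e-03  5.38e-01] q [ 0.43  0.45 -0.26  1.68  0.13  1.03 -0.9 ] w 0.0427 F [0.6 0.5 1. ] DELTA [-0.002  0.002 -0.002] [0.0028 0.0021 0.0198]
wrist wing_top 0.64 [324.6 202.9] 967
wrist clamp 0.95 [328.6 185.7] 3368
wrist clamp 0.53 [325.5 202.8] 1043
wrist hammer 0.75 [326.9 202.8] 1033
axis 0.1 [326.6 407.2]
axis 0.16 [325.3 283.2]
axis 0.2435851510130497 [324.5 215.8]
guess [327.23689725 212.60458763]
wing_top [[315.0, 166.0], [334.0, 166.0], [334.0, 244.0], [315.0, 244.0]]
clamp [[279.5, 214.89999389648438], [342.6000061035156, 124.0999984741211], [388.0, 155.6999969482422], [324.8999938964844, 246.39999389648438]]
hammer [[316.0, 166.0], [334.0, 166.0], [334.0, 244.0], [316.0, 244.0]]
```

View pics/w9b.png

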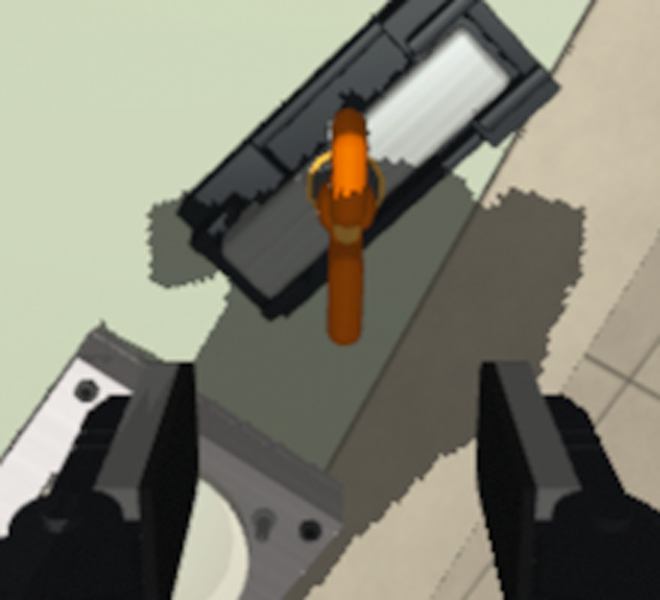

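The crop shows the wings from (349,108) to (345,343), nearly parallel to the tool's x axis. The yellow axis is at (346,235), and the finger midline is at about column 336. I compute the fine approach.

```bash
python3 - <<'E'
from h import *
c=cam('wrist'); s=ctrl.get_state();R0=R.from_euler('xyz',s['orientation'])
T=lambda P:R0.inv().apply(P-s['ee_pos']).round(4)
f=lambda a,b,z:at(c,(210+a/3,130+b/3),z)
for n,p in dict(dot=(346,235,.088),dot2=(346,232,.085),near=(345,343,.086),far=(349,108,.086),farlow=(349,108,.06)).items():
    P=f(*p); print(n,P.round(4),T(P))
for n,a,b in(('holderL',(183,212),(395,0)),('strapR',(345,270),(515,85))):
    P,Q=f(*a,.035),f(*b,.035); print(n,np.arctan2(*(Q-P)[1::-1]))
# finger pad front/back corners (tip) tool-axis check
for z in(.168,.173):
  for x in(-.011,.011): print(z,x,(np.array(proj(c,s['ee_pos']+R0.apply([x,0,z])))-[210,130])*3)
E
```

```text
dot [ 0.6167 -0.1866  0.088 ] [0.0056 0.0014 0.2436]
dot2 [ 0.6165 -0.1868  0.085 ] [0.0053 0.0014 0.2466]
near [ 0.5938 -0.2001  0.086 ] [-0.0211  0.0013  0.2456]
far [ 0.6409 -0.1728  0.086 ] [0.0334 0.002  0.2456]
farlow [ 0.6365 -0.1758  0.06  ] [0.0281 0.0023 0.2716]
holderL -0.246708486380086
strapR -0.17175715045695963
0.168 -0.011 [340.6624183  494.23617701]
0.168 0.011 [340.80383619 363.59027059]
0.173 -0.011 [340.55141116 476.57147433]
0.173 0.011 [340.68385607 349.17993945]
```

{"op": "drive_tool", "data": {"deltas": [0, 0, 0.01, 0.005, 0.002, 0.03, 0, 0, 0, 0.01, 0.005, 0.002, 0.06, 0, 0, 0, 0.01, 0.005, 0.002, 0.08, -0.2, 0, 0, 0.01, 0.005, 0.002, 0.083, -0.4, 0, 0, 0.01, 0.005, 0.002, 0.083, -0.6, 0, 0, 0.01, 0.005, 0.002, 0.083, -1, 0, 0, 0.01, 0.005, 0.002, 0.083, -1, 0, 0, 0.01, 0.005, 0.002, 0.083, -1]}}

```text
time_s: 13.0
ee_pos: [0.6177, -0.187, 0.2495]
orientation: [3.139, -0.002, 0.53]
contact_force: [-0.6, -0.7, 2.1]
width: 0.0056
finger_force: 61.2
```

{"op": "drive_tool", "data": {"deltas": [0, 0, 0, 0, 0, 0, -1, 0, 0, 0.1, 0, 0, 0, -1, 0, 0, 0.2, 0, 0, 0, -1]}}

```text
time_s: 13.3
ee_pos: [0.6179, -0.1874, 0.2493]
orientation: [3.139, -0.003, 0.326]
contact_force: [1.7, -1.4, 1.0]
width: 0.0061
finger_force: 61.3
```

```bash
python3 - <<'E'
from h import *
s=ctrl.get_state(); print({k:np.round(v,3).tolist() for k,v in s.items() if k in('torque','contact_force','width')}); go([.6139,-.1884,.246],-.27)
E
```

```text
{'contact_force': [1.656, -1.427, 1.016], 'torque': [-0.266, -0.215, -0.003], 'width': 0.006}
t 13.3 pos [ 0.6179 -0.1874  0.2493] rpy [ 3.139e+00 -3.000e-03  3.260e-01] q [ 0.38  0.55 -0.2   1.71  0.13  0.89 -1.11] w 0.0061 F [ 1.7 -1.4  1. ] DELTA [ 0.001 -0.004  0.596] [-0.0041 -0.0004  0.0033]
```

{"op": "drive_tool", "data": {"deltas": [0, 0, 0.14, 0, 0, 0, -1, 0, 0, 0.28, 0, 0, 0, -1, 0, 0, 0.42, 0, 0, 0, -1, 0, 0, 0.56, 0, 0, 0, -1, 0, 0, 0.596, 0, 0, 0, -1, 0, 0, 0.596, 0, 0, 0, -1]}}

```text
time_s: 13.9
ee_pos: [0.6177, -0.1882, 0.2492]
orientation: [3.14, -0.004, -0.267]
contact_force: [0.5, -3.6, 1.3]
width: 0.0059
finger_force: 61.3
```

```bash
python3 - <<'E'
from h import *
s=ctrl.get_state(); print({k:np.round(v,3).tolist() for k,v in s.items() if k in('torque','contact_force','width')}); go([.6139,-.1884,.246],-.27)
c,im,o=look('wrist',["clamp"],'w10')
cv2.imwrite('pics/w10b.png',cv2.resize(im[30:400,180:460],None,fx=1.6,fy=1.6,interpolation=cv2.INTER_CUBIC))
E
```

```text
{'contact_force': [0.49, -3.614, 1.309], 'torque': [-0.649, -0.153, -0.011], 'width': 0.006}
t 13.9 pos [ 0.6177 -0.1882  0.2492] rpy [ 3.14  -0.004 -0.267] q [ 0.28  0.54 -0.07  1.72  0.05  0.88 -1.64] w 0.0059 F [ 0.5 -3.6  1.3] DELTA [ 0.002 -0.004  0.003] [-0.0036  0.0012  0.0032]
wrist clamp 0.58 [321.8 216.2] 4693
wrist clamp 0.24 [324.1 264.1] 1700
```

View pics/w10b.png

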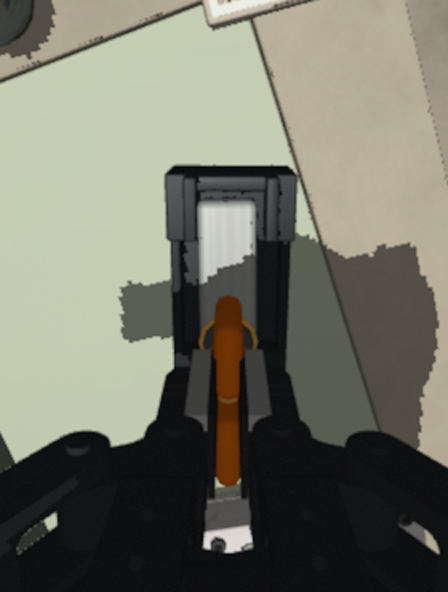

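I have now viewed 10 pictures, so from here I work with numbers only. The strap and wings are aligned (strap columns 198–256, wings 216–242, ends at rows 297 and 485).

```bash
cat >> h.py <<'E'
def camtool():
    c=cam('wrist'); s=ctrl.get_state(); R0=R.from_euler('xyz',s['orientation'])
    return R0.inv().apply(-c[1].T@c[2]-s['ee_pos']), c[1]@R0.as_matrix(), c[0]
def camfrom(pos,rpy,ct):
    R0=R.from_euler('xyz',rpy); Rm=ct[1]@R0.as_matrix().T; o=np.array(pos)+R0.apply(ct[0]); return ct[2],Rm,-Rm@o
E
python3 - <<'E'
from h import *
ct=camtool(); print(ct[0])
ctool=camfrom([0,0,0],[0,0,0],ct)  # world=tool frame
g=lambda a,b,z:at(ctool,(180+a/1.6,30+b/1.6),z)
print('foot end',g(227,198,.2097),'wing far',g(229,297,.163),'near',g(229,485,.163),'dot',g(229,400,.162))
c8=camfrom([.4894,-.1945,.2959],[3.138,-.01,0],ct); f=lambda a,b,z:at(c8,(200+a/2.5,100+b/2.5),z)
for n,p,q in(('L',(132,450),(145,145)),('R',(455,395),(481,175)),('front',(481,175),(145,145))):
    P,Q=f(*p,.028),f(*q,.028); print(n,P.round(4),Q.round(4),np.arctan2(*(Q-P)[1::-1]))
for n,p,z in(('pad',(301,289),.033),('stem',(300,327),.0585)): print(n,f(*p,z))
c6=camfrom([.4216,-.186,.2979],[3.141,-.002,0],ct); f=lambda a,b,z:at(c6,(170+a/2,100+b/2),z)
for n,p,q in(('L',(184,120),(189,0)),('R',(434,260),(475,0)),('seam',(453,145),(184,122))):
    P,Q=f(*p,.028),f(*q,.028); print(n,P.round(4),Q.round(4),np.arctan2(*(Q-P)[1::-1]))
E
```

```text
[ 0.07654473 -0.00102434  0.03004379]
foot end [ 0.04639987 -0.0013951   0.2097    ] wing far [ 0.02865484 -0.00079747  0.163     ] near [-0.02894491 -0.00076459  0.163     ] dot [-0.00067199 -0.00078223  0.162     ]
L [ 0.4299 -0.14    0.028 ] [ 0.5257 -0.1492  0.028 ] -0.09629712555457234
R [ 0.4486 -0.2399  0.028 ] [ 0.5171 -0.2438  0.028 ] -0.05737854174427649
front [ 0.5171 -0.2438  0.028 ] [ 0.5257 -0.1492  0.028 ] 1.4799434568389012
pad [ 0.48474332 -0.19285358  0.033     ]
stem [ 0.48317316 -0.19265442  0.0585    ]
L [ 0.454  -0.1423  0.028 ] [ 0.4947 -0.1461  0.028 ] -0.09324301669912206
R [ 0.4008 -0.2336  0.028 ] [ 0.4946 -0.2421  0.028 ] -0.09064265097245028
seam [ 0.445  -0.2379  0.028 ] [ 0.4533 -0.1423  0.028 ] 1.4840210074816238
```

{"op": "drive_tool", "data": {"deltas": [0, 0, 0, 0, 0, -0.015, -1, 0, 0, 0, 0, 0, -0.04, -1, 0, 0, 0, 0, 0, -0.075, -1, 0, 0, 0, 0, 0, -0.11, -1, 0, 0, 0, -0.02, 0.006, -0.11, -1, 0, 0, 0, -0.05, 0.014, -0.11, -1, 0, 0, 0, -0.085, 0.023, -0.11, -1, 0, 0, 0, -0.12, 0.033, -0.11, -1]}}

```text
time_s: 14.8
ee_pos: [0.4908, -0.1854, 0.3576]
orientation: [-3.14, 0.003, -0.264]
contact_force: [0.2, -1.1, -1.5]
width: 0.0062
finger_force: 60.8
```

{"op": "drive_tool", "data": {"deltas": [0, 0, -0.05, -0.03, 0.008, 0, -1, 0, 0, -0.1, -0.055, 0.015, 0, -1, 0, 0, -0.14, -0.065, 0.018, 0, -1, 0, 0, -0.178, -0.07, 0.019, 0, -1, 0, 0, -0.178, -0.07, 0.019, 0, -1, 0, 0, -0.178, -0.07, 0.019, 0, -1, 0, 0, -0.178, -0.07, 0.019, 0, -1]}}

```text
time_s: 15.5
ee_pos: [0.4204, -0.1865, 0.358]
orientation: [-3.141, 0.0, -0.088]
contact_force: [-0.0, -0.0, -2.1]
width: 0.0056
finger_force: 60.9
```

```bash
python3 - <<'E'
from h import *
go([.4204,-.1881,.29],-.089)
c,im,o=look('wrist',["clamp","jig","stem_top","lens"],'w11')
ct=camtool(); ctool=camfrom([0,0,0],[0,0,0],ct)
m=o['clamp']['pixels']; ys,xs=np.nonzero(m); print('clamp rows',ys.min(),ys.max())
# strap (bright, ahead of wings): per-row extents of clamp mask
for y in range(ys.min(),ys.max(),6):
    r=xs[ys==y]
    if len(r): print(y,r.min(),r.max(),(r.min()+r.max())/2, at(ctool,((r.min()+r.max())/2,y),.2097)[:2].round(4), round((r.max()-r.min()+1)/c[0][0,0]*((.2097-.030)*.954),4))
for k in('stem_top','lens'):
    if k in o: print(k, cv2.boundingRect(o[k]['pixels'].astype(np.uint8)))
red(c,im,[.485,-.1935,.05],z=.05)
E
```

```text
t 15.5 pos [ 0.4204 -0.1865  0.358 ] rpy [-3.141  0.    -0.088] q [ 0.4   0.08 -0.07  2.08  0.01  0.98 -1.34] w 0.0056 F [-0.  -0.  -2.1] DELTA [-0.001  0.     0.001] [0.0002 0.0017 0.068 ]
wrist clamp 0.97 [319.8 212. ] 4690
wrist jig 0.83 [337.1 156.8] 11272
wrist stem_top 0.71 [323.9 111.2] 5461
wrist stem_top 0.34 [341.  154.7] 10913
wrist lens 0.92 [324.3 110.5] 5429
clamp rows 152 333
152 318 320 319.0 [ 0.0475 -0.0028] 0.0015
158 301 337 319.0 [ 0.0443 -0.0028] 0.0185
164 300 337 318.5 [ 0.0411 -0.0031] 0.019
170 300 337 318.5 [ 0.0379 -0.0031] 0.019
176 300 337 318.5 [ 0.0346 -0.0031] 0.019
182 301 338 319.5 [ 0.0313 -0.0026] 0.019
188 301 338 319.5 [ 0.0279 -0.0026] 0.019
194 302 337 319.5 [ 0.0246 -0.0026] 0.018
200 302 337 319.5 [ 0.0211 -0.0026] 0.018
206 303 337 320.0 [ 0.0177 -0.0023] 0.0175
212 303 337 320.0 [ 0.0142 -0.0024] 0.0175
218 302 338 320.0 [ 0.0106 -0.0024] 0.0185
224 302 338 320.0 [ 0.0071 -0.0024] 0.0185
230 303 338 320.5 [ 0.0034 -0.0021] 0.018
236 304 338 321.0 [-0.0002 -0.0018] 0.0175
242 303 338 320.5 [-0.0039 -0.0021] 0.018
248 311 332 321.5 [-0.0077 -0.0015] 0.011
254 314 329 321.5 [-0.0114 -0.0015] 0.008
260 315 327 321.0 [-0.0153 -0.0018] 0.0065
266 315 328 321.5 [-0.0191 -0.0016] 0.007
272 314 329 321.5 [-0.0231 -0.0016] 0.008
278 316 328 322.0 [-0.027  -0.0013] 0.0065
284 317 327 322.0 [-0.031  -0.0013] 0.0055
290 315 328 321.5 [-0.0351 -0.0016] 0.007
296 314 328 321.0 [-0.0392 -0.0019] 0.0075
302 314 328 321.0 [-0.0434 -0.0019] 0.0075
308 315 328 321.5 [-0.0476 -0.0016] 0.007
314 315 328 321.5 [-0.0518 -0.0016] 0.007
320 315 329 322.0 [-0.0561 -0.0013] 0.0075
326 314 329 321.5 [-0.0605 -0.0016] 0.008
332 317 326 321.5 [-0.0649 -0.0016] 0.005
stem_top (283, 67, 82, 85)
lens (284, 66, 81, 86)
guess [325.7 109.5] red 324.3 110.4 15.0 [ 0.4844 -0.1923  0.05  ]
```

{"op": "drive_tool", "data": {"deltas": [0, 0, 0, 0, 0.002, 0.02, -1, 0, 0, 0, 0, 0.002, 0.05, -1, 0, 0, 0, 0, 0.002, 0.075, -1, 0, 0, 0, 0, 0.002, 0.083, -1, 0, 0, 0, 0, 0.002, 0.083, -1, 0, 0, 0, 0, 0.002, 0.083, -1]}}

```text
time_s: 16.35
ee_pos: [0.4205, -0.1892, 0.2758]
orientation: [3.141, -0.002, -0.088]
contact_force: [0.4, 0.4, -0.9]
width: 0.006
finger_force: 60.8
```

```bash
python3 - <<'E'
from h import *
go([.4199,-.1886,.2682],-.089)
c,im,o=look('wrist',["clamp","lens","stem_top"],'w12')
ct=camtool(); ctool=camfrom([0,0,0],[0,0,0],ct)
m=o['clamp']['pixels']; ys,xs=np.nonzero(m); print('rows',ys.min(),ys.max())
for y in (ys.min()+1,160,170,185,200,215,230,290,320):
    r=xs[ys==y]
    if len(r): print(y,r.min(),r.max(),at(ctool,((r.min()+r.max())/2,y),.2097)[:2].round(4))
red(c,im,[.485,-.194,.05],z=.05)
for k in('lens','stem_top'):
    if k in o: print(k, cv2.boundingRect(o[k]['pixels'].astype(np.uint8)))
E
```

```text
t 16.35 pos [ 0.4205 -0.1892  0.2758] rpy [ 3.141e+00 -2.000e-03 -8.800e-02] q [ 0.4   0.2  -0.07  2.14  0.02  0.79 -1.34] w 0.006 F [ 0.4  0.4 -0.9] DELTA [ 0.    -0.002  0.001] [-0.0007 -0.0006  0.0076]
wrist clamp 0.69 [323.3 217. ] 4824
wrist lens 0.79 [323.1 112.6] 9981
wrist stem_top 0.88 [320.3 112.5] 9881
rows 152 333
153 312 335 [ 0.047  -0.0004]
160 301 337 [ 0.0433 -0.0028]
170 300 337 [ 0.0379 -0.0031]
185 301 338 [ 0.0296 -0.0026]
200 302 337 [ 0.0212 -0.0026]
215 302 339 [ 0.0124 -0.0021]
230 303 339 [ 0.0035 -0.0018]
290 314 328 [-0.0351 -0.0019]
320 314 328 [-0.0561 -0.0019]
guess [322.5 117.3] red 320.0 118.5 21.1 [ 0.4845 -0.1926  0.05  ]
lens (262, 57, 115, 114)
stem_top (262, 57, 116, 113)
```

{"op": "drive_tool", "data": {"deltas": [0, 0, 0, 0, -0.0005, 0.004, -1, 0, 0, 0, 0, -0.0005, 0.008, -1, 0, 0, 0, 0, -0.0005, 0.0105, -1, 0, 0, 0, 0, -0.0005, 0.0105, -1]}}

```text
time_s: 16.95
ee_pos: [0.4195, -0.1883, 0.2638]
orientation: [-3.141, 0.001, -0.088]
contact_force: [-0.4, 0.5, -1.2]
width: 0.0061
finger_force: 60.8
```

{"op": "drive_tool", "data": {"deltas": [0, 0, 0, 0, 0, 0.002, -1, 0, 0, 0, 0, 0, 0.004, -1, 0, 0, 0, 0, 0, 0.004, -1]}}

```text
time_s: 17.25
ee_pos: [0.4202, -0.1885, 0.2607]
orientation: [3.142, -0.0, -0.088]
contact_force: [0.1, 1.0, 1.5]
width: 0.0062
finger_force: 61.3
```

{"op": "drive_tool", "data": {"deltas": [0, 0, 0, 0, 0, 0.004, -1, 0, 0, 0, 0, 0, 0.008, -1, 0, 0, 0, 0, 0, 0.008, -1, 0, 0, 0, 0, 0, 0.008, -1]}}

```text
time_s: 17.65
ee_pos: [0.4202, -0.1885, 0.2527]
orientation: [3.142, -0.001, -0.088]
contact_force: [-0.8, 1.1, 5.8]
width: 0.0057
finger_force: 61.7
```

```bash
python3 - <<'E'
from h import *
go([.4202,-.1885,.2525],-.089); print(np.round(ctrl.get_state()['torque'],3))
c,im,o=look('wrist',["clamp","lens"],'w13')
ct=camtool(); ctool=camfrom([0,0,0],[0,0,0],ct)
m=o['clamp']['pixels']; ys,xs=np.nonzero(m); print('rows',ys.min(),ys.max())
for y in range(ys.min()+1,250,12):
    r=xs[ys==y]
    if len(r): print(y,r.min(),r.max(),at(ctool,((r.min()+r.max())/2,y),.2097-.0085)[:2].round(4))
red(c,im,[.485,-.194,.05],z=.05)
E
```

```text
t 17.65 pos [ 0.4202 -0.1885  0.2527] rpy [ 3.142e+00 -1.000e-03 -8.800e-02] q [ 0.39  0.24 -0.07  2.16  0.02  0.74 -1.35] w 0.0057 F [-0.8  1.1  5.8] DELTA [ 0.    -0.001  0.001] [-0.      0.      0.0002]
[ 0.237  0.211 -0.027]
wrist clamp 0.68 [322.3 111.9] 12427
wrist clamp 0.57 [321.8 216.8] 4618
wrist lens 0.68 [324.4 112.2] 12394
rows 51 179
52 307 336 [ 0.0951 -0.0014]
64 281 360 [ 0.0899 -0.0019]
76 270 372 [ 0.0847 -0.0017]
88 263 378 [ 0.0794 -0.0019]
100 259 382 [ 0.0739 -0.0019]
112 257 384 [ 0.0683 -0.0019]
124 257 384 [ 0.0626 -0.002 ]
136 260 382 [ 0.0568 -0.0017]
148 265 377 [ 0.0509 -0.0017]
160 273 369 [ 0.0449 -0.0017]
172 287 355 [ 0.0387 -0.0017]
guess [324.  119.1] red 321.0 120.4 24.1 [ 0.4845 -0.1925  0.05  ]
```

{"op": "drive_tool", "data": {"deltas": [0, 0, -0.14, 0, -0.0004, 0, -1, 0, 0, -0.28, -0.0001, -0.0007, 0, -1, 0, 0, -0.42, -0.0002, -0.0011, 0, -1, 0, 0, -0.56, -0.0004, -0.0014, 0, -1, 0, 0, -0.56, -0.0004, -0.0014, 0, -1]}}

```text
time_s: 18.3
ee_pos: [0.4198, -0.1866, 0.2526]
orientation: [-3.141, -0.001, 0.473]
contact_force: [-0.6, 2.3, 5.7]
width: 0.0056
finger_force: 61.7
```

```bash
python3 - <<'E'
from h import *
go([.4202,-.1885,.2525],1.482); print(np.round(ctrl.get_state()['torque'],3))
E
```

```text
t 18.3 pos [ 0.4198 -0.1866  0.2526] rpy [-3.141e+00 -1.000e-03  4.730e-01] q [ 0.47  0.25 -0.16  2.16  0.05  0.74 -0.82] w 0.0056 F [-0.6  2.3  5.7] DELTA [ 0.000e+00 -1.000e-03 -1.009e+00] [-0.0006  0.0019  0.0001]
[0.453 0.2   0.005]
```

{"op": "drive_tool", "data": {"deltas": [0, 0, -0.14, 0, -0.0004, 0, -1, 0, 0, -0.28, -0.0001, -0.0007, 0, -1, 0, 0, -0.42, -0.0002, -0.0011, 0, -1, 0, 0, -0.56, -0.0004, -0.0014, 0, -1, 0, 0, -0.7, -0.0006, -0.0017, 0, -1, 0, 0, -0.84, -0.0009, -0.002, 0, -1, 0, 0, -0.98, -0.0012, -0.0022, 0, -1, 0, 0, -1.01, -0.0013, -0.0023, 0, -1]}}

```text
time_s: 19.1
ee_pos: [0.4168, -0.1851, 0.2521]
orientation: [-3.14, -0.001, 1.483]
contact_force: [-1.3, 2.3, 4.1]
width: 0.0058
finger_force: 61.7
```

```bash
python3 - <<'E'
from h import *
go([.4202,-.1885,.2555],1.482); print(np.round(ctrl.get_state()['torque'],3))
E
```

```text
t 19.1 pos [ 0.4168 -0.1851  0.2521] rpy [-3.140e+00 -1.000e-03  1.483e+00] q [ 0.61  0.25 -0.31  2.16  0.11  0.75  0.14] w 0.0058 F [-1.3  2.3  4.1] DELTA [-0.002 -0.001  0.001] [-0.0031  0.0037 -0.0034]
[ 0.441  0.358 -0.013]
```

{"op": "drive_tool", "data": {"deltas": [0, 0, 0, 0, 0, -0.0015, -1, 0, 0, 0, 0, 0, -0.003, -1, 0, 0, 0, 0, 0, -0.003, -1]}}

```text
time_s: 19.4
ee_pos: [0.4169, -0.1853, 0.2552]
orientation: [-3.14, -0.0, 1.481]
contact_force: [-2.7, 1.6, 3.9]
width: 0.0062
finger_force: 61.5
```

{"op": "drive_tool", "data": {"deltas": [0, 0, 0, 0, 0, 0, -0.6, 0, 0, 0, 0, 0, 0, -0.4, 0, 0, 0, 0, 0, 0, -0.4, 0, 0, 0, 0, 0, -0.02, -0.4, 0, 0, 0, 0, 0, -0.06, -0.4, 0, 0, 0, 0, 0, -0.1, -0.4, 0, 0, 0, 0, 0, -0.12, -0.4, 0, 0, 0, 0, 0, -0.12, -0.4]}}

```text
time_s: 20.2
ee_pos: [0.4191, -0.1863, 0.3793]
orientation: [3.133, 0.003, 1.481]
contact_force: [-0.2, 0.3, -0.3]
width: 0.0257
finger_force: 0.0
```

```bash
python3 - <<'E'
from h import *
go([.5,-.19,.375],0)
E
```

```text
t 20.2 pos [ 0.4191 -0.1863  0.3793] rpy [3.133e+00 3.000e-03 1.481e+00] q [ 0.65  0.06 -0.33  2.06  0.02  1.02  0.22] w 0.0257 F [-0.2  0.3 -0.3] DELTA [ 0.01  -0.004  1.481] [0.0036 0.0809 0.0049]
```

{"op": "drive_tool", "data": {"deltas": [0, 0, 0.14, 0, 0, -0.01, -0.4, 0, 0, 0.28, 0, 0, -0.02, -0.4, 0, 0, 0.42, 0, 0, -0.02, -0.4, 0, 0, 0.56, 0, 0, -0.02, -0.4, 0, 0, 0.7, 0, 0, -0.02, -0.4, 0, 0, 0.84, 0, 0, -0.02, -0.4, 0, 0, 0.98, 0, 0, -0.02, -0.4, 0, 0, 1.12, 0, 0, -0.02, -0.4]}}

```text
time_s: 21.0
ee_pos: [0.4169, -0.1857, 0.3937]
orientation: [-3.14, 0.002, 0.356]
contact_force: [0.2, -0.2, -0.1]
width: 0.0255
finger_force: 0.0
```

{"op": "drive_tool", "data": {"deltas": [0, 0, 0.14, 0, 0, 0, -0.4, 0, 0, 0.28, 0, 0, 0, -0.4, 0, 0, 0.36, 0, 0, 0, -0.4, 0, 0, 0.36, 0, 0, 0, -0.4, 0, 0, 0.36, 0, 0, 0, -0.4]}}

```text
time_s: 21.5
ee_pos: [0.4171, -0.1856, 0.3943]
orientation: [-3.141, 0.002, 0.003]
contact_force: [0.5, -0.0, 1.0]
width: 0.0255
finger_force: 0.0
```

```bash
python3 - <<'E'
from h import *
go([.5,-.19,.375],0)
c,im,o=look('wrist',["clamp","wing_top","lens","stem_top"],'w14')
h=cv2.cvtColor(im,cv2.COLOR_BGR2HSV)
m=((h[...,0]>=3)&(h[...,0]<16)&(h[...,1]>190)&(h[...,2]>70)).astype(np.uint8)
cn=max(cv2.findContours(m,0,1)[0],key=cv2.contourArea); r=cv2.minAreaRect(cn); print('orange',r)
b=cv2.boundingRect(cn); x0,y0,w,hh=b; print(b)
for z in(.088,.094,.1): 
    P,Q=at(c,(x0,y0+hh*.6),z),at(c,(x0+w,y0+hh*.6),z); print(z,P.round(4),Q.round(4),np.linalg.norm(P-Q).round(4))
print('expect tips',[proj(c,[.4172+.0022*k,-.1885+.025*k,.094]).round(1) for k in(-1,1)])
for k in('lens','clamp'):
    if k in o:
        mm=o[k]['pixels']; ys,xs=np.nonzero(mm); print(k,xs.min(),xs.max(),ys.min(),ys.max())
mm=o['clamp']['pixels'];ys,xs=np.nonzero(mm)
for y in range(ys.min()+1,ys.max(),8):
    q=xs[ys==y]; print(y,q.min(),q.max(),at(c,((q.min()+q.max())/2,y),.0515)[:2].round(4))
red(c,im,[.485,-.194,.05],z=.05); print('foot end exp',proj(c,[.4172+.05*.996,-.1882-.05*.089,.0515]))
E
```

```text
t 21.5 pos [ 0.4171 -0.1856  0.3943] rpy [-3.141e+00  2.000e-03  3.000e-03] q [ 0.62  0.04 -0.29  2.04  0.01  1.06 -1.25] w 0.0255 F [ 0.5 -0.   1. ] DELTA [-0.001  0.002  0.003] [0.0829 0.0047 0.0192]
wrist clamp 0.6 [326.4 180. ] 2541
wrist clamp 0.21 [312.1 148.7] 9120
wrist wing_top 0.67 [327.1 187.5] 966
wrist lens 0.91 [333.1  98.8] 4008
wrist stem_top 0.97 [330.9 103.5] 4110
orange ((326.59088134765625, 185.85250854492188), (58.39198684692383, 20.054258346557617), 5.079607963562012)
(297, 176, 59, 23)
0.088 [ 0.4168 -0.1632  0.088 ] [ 0.417  -0.2124  0.088 ] 0.0493
0.094 [ 0.4185 -0.1636  0.094 ] [ 0.4187 -0.2118  0.094 ] 0.0482
0.1 [ 0.4202 -0.1641  0.1   ] [ 0.4204 -0.2112  0.1   ] 0.0471
expect tips [array([357.9, 194.1]), array([296.8, 188.7])]
lens 295 367 66 139
clamp 296 355 125 217
126 317 338 [ 0.4659 -0.1887]
134 317 338 [ 0.4589 -0.1888]
142 317 338 [ 0.4517 -0.1889]
150 317 337 [ 0.4445 -0.1885]
158 316 337 [ 0.4371 -0.188 ]
166 316 336 [ 0.4296 -0.1876]
174 316 336 [ 0.422  -0.1877]
182 298 349 [ 0.4144 -0.1854]
190 296 354 [ 0.4066 -0.1868]
198 315 351 [ 0.3987 -0.1945]
206 314 334 [ 0.3906 -0.186 ]
214 314 334 [ 0.3825 -0.186 ]
guess [333.6 103.8] red 331.7 104.8 13.4 [ 0.4841 -0.1923  0.05  ]
foot end exp [331.88972517 124.80244405]
```

```bash
python3 -c "
from h import *
print(order.hand_in())"
```

```text
the job is handed in; nothing more can be done
None
```

I've handed the job in: the lens lies flat in the nest, and the strap clamp sits in the T-slot with its foot on the lens and its wings turned a quarter turn. The last wrist-camera measurements matched a locked clamp but also showed the strap about 3° off the slot line; I left it, and never saw the judge's verdict.

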